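# Dock the gel tank, shut its safety cover and start the self-test

## Task

Set up the mini electrophoresis set and start its dry self-test before the buffer is poured, using only the fingertips to push and press: slide the clear, empty gel tank along the bench, squarely between the two guide arms of the white power unit, until it is fully home and both sprung contacts are pressed in; then swing the orange safety cover down fully shut over the tank, and only then press the green start button all the way down and let it go. Do not pick up or tip the tank, and leave the comb, small bottle, timer and pipette where they are.

Things in the scene. Friction and masses are not known exactly. Their poses are not given: they have to be found in the camera images.
- gel_tank: Loose clear acrylic mini gel tank (about 0.32 kg), an open trough with a black and a red post. Origin: centre of its underside; x across, y along its length. Walls from x = -0.034 to 0.035, y = -0.075 to 0.075, up to z = 0.056 (posts to 0.071, fittings 2 mm wider). Stands before the power unit, its -x side (with the posts) towards it, shifted sideways and turned up to 0.25 rad.
- dock: Fixed white power unit. Origin: on the bench under the middle of its front face; x into the housing (the way the tank is pushed), y left along the face. Housing x = 0 to 0.100, y = -0.093 to 0.093, up to z = 0.086. In front of the face two guide arms, 18 mm high, inner faces at y = -0.080 and 0.080, reach to x = -0.026 and then flare outwards to a mouth at x = -0.058, y = -0.093 and 0.093.
- home (a point): Where the tank's origin (centre of its underside) lies when the tank is fully home against the rubber stop pads of the power unit: x = -0.037, y = 0, z = 0 of the unit's frame; the tank then stands square, its x axis opposite to the unit's. Sideways the tank has about 5 mm of free play either way.
- contact_black (a joint): Brass sprung contact pin on the face of the power unit at y = -0.055, z = 0.040 of its frame, pressed in by the docking tank: 0 = out (9 mm proud of the face), 0.006 m = in flush with the stop pads, as a home tank holds it. Spring 60 N/m, 0.4 N at most.
- contact_red (a joint): The same contact pin at y = +0.055, in a red ring.
- cover (a joint): Clear orange safety cover hinged to the unit, rad: 0 = shut (level over the tank), 1.57 = upright, 1.95 = leaning back over the housing. Starts about upright. The hinge is stiff: it stays at any angle, 1 to 2 N at the free edge move it. Plate 162 mm wide along y, 4 mm thick, 89 mm from hinge to free edge; there an apron hangs 33 mm down and lands on the tank's wall if the tank is not home.
- cover_hinge (a point): Middle of the cover's hinge line, fixed to the power unit at x = -0.004, z = 0.081 of its frame; the hinge line runs along the unit's y.
- cover_edge (a point): Point in the middle of the cover's free edge on its upper (outer) face, which faces the housing side when the cover is upright; 84 mm from the hinge line. At z = 0.082 when shut.
- start_button (a joint): Green round start button on top of the power unit, in m: 0 = up, 0.005 = fully down; springs back; 4 N when fully down.
- start_button_top (a point): Centre of the start button's top face, 24 mm in diameter, pressed straight down. On the housing's top at x = 0.042, y = -0.048 of the unit's frame.
- gel_comb: Bystander: loose red gel comb lying on the bench, 30 x 84 x 8 mm; origin: centre of its underside.
- bottle_small: Bystander: loose small bottle with a blue cap, standing, 43 mm in diameter, 86 mm tall; origin: centre of its underside.
- timer: Bystander: loose white lab timer lying on the bench, 64 x 66 x 19 mm; origin: centre of its underside.
- pipette: Bystander: loose grey pipette lying on its side, 42 x 254 x 31 mm, long along its y; origin: centre of its underside.
Not all that is in view belongs to the job. Leave any pink look-alike of the gel_tank alone.

How it is judged:
On the way, in this order (a step that is already met when the one before it is completed fails the run):
1. the tank is home in the dock: both contact pins pressed in by more than 3 mm, the tank square to the unit within 0.05 rad (value of joint each of contact_black, contact_red above 0.003 m and angle between the x axis of gel_tank and the x axis of dock, either way round below 0.05 rad), for 0.2 s.
2. the cover is shut (below 0.05 rad) over the docked tank (all of step 1 and value of joint cover below 0.05 rad), for 0.2 s.
3. the start button is pressed down by more than 3.5 mm of its 5 mm with the cover shut and the tank docked (all of step 2 and value of joint start_button above 0.0035 m), for 0.05 s.
At the end, for the whole second after the job is handed in: Both contact pins are pressed in by more than 3 mm and the tank is square to the power unit within 0.05 rad, standing still on the bench; the cover is shut (below 0.05 rad); the start button has been pressed and is up again (below 1.5 mm) (all of step 2 and value of joint start_button below 0.0015 m and height (world z) of gel_tank below 0.01 m and linear speed of gel_tank below 0.01 m/s); the robot touches nothing.
It fails at once if the tank is lifted (more than 10 mm off the bench) or tipped (more than 0.15 rad) (height (world z) of gel_tank above 0.01 m or angle between gel_tank's own z axis and vertical above 0.15 rad).
It fails at once if the start button is pressed (beyond 2.5 mm) while the cover is not shut (above 0.06 rad) (value of joint start_button above 0.0025 m and value of joint cover above 0.06 rad).
It fails at once if the comb, small bottle, timer or pipette is moved by more than 25 mm (distance of any of gel_comb, bottle_small, timer, pipette from where it was at the start of the episode above 0.025 m).
It also fails if it takes over 64 s, if anything falls off the work surface, if the arm or the gripper's body presses on something with over 40 N, if the wrist force passes 120 N, or if a joint passes its speed limit or range.

## Robot

A 6-joint arm with a two-finger parallel gripper is mounted at the origin on a cart in front of the work surface, level with it; the furniture and walls round the work are solid. World frame = base frame: x ahead of the robot, y to its left, z up, the work surface at z = 0. Lengths are in m, angles in rad, forces in N, time in s.
With the tool pointing down it reaches from about 0.275 to 0.85 m from the base axis. Payload 19 kg.
Tool frame: the origin (TCP) lies at the very end of the fingers, on their centre line; the grasp point (between the pads) lies 19 mm behind it; z points along the fingers, x is the direction in which the jaws open and shut, and the axes are right-handed (so a half turn about z gives the same grasp; the last joint's range is limited). The gripper opens to 85 mm and grips with 20 to 120 N. Pads are 22 mm wide; open, the fingers measure 114 mm over their backs; the gripper's body (76 mm by 85 mm) begins 54 mm behind the grasp point. The pads swing forward as they close: fully open they stand 13 mm farther back than shut.
Start: joints at [-1.294, 0.15, 1.437, -0, 1.554, -0.134], TCP at [0.23, -0.527, 0.231] pointing down, gripper open.
Joint ranges: [-2.8, 2.8], [-0.68, 2.1], [0.12, 2.68], [-1.39, 4.53], [0.16, 2.79], [-2.81, 2.81]. Speed limits (rad/s): [1.89, 1.89, 2.22, 3.01, 3.01, 3.01].

## Interface

Orientations are given as a rotation vector (axis times angle).
In Python, from workcell import telemetry, eyes, finish_job gives the robot as it stands.
- The arm moves only by the tool servo_tool, never from a script. Its argument "motion" is text: rows parted by semicolons, each of 7 numbers parted by spaces: the shift along the tool's x, y, z in mm, then the turn, a rotation vector about the tool's x, y, z in degrees, then the finger opening in mm, from 0 to 85.4. A call has exactly 5 rows; each row shifts and turns the commanded pose from where the row before left it, along the tool's axes as they then stand; what a row does not reach is not made up. A row lasts 1/10 s, in which the tool goes at most 50 mm and 8.59 degrees, less where a joint would pass 70% of its speed; a pose out of reach is approached as far as the arm can. A call is refused whole if a number of a shift passes 50 or a number of a turn 8.59, either way. A call with a gripper value outside its range is refused whole. The fingers move at their own pace and stop on an object; "newtons" is the grip in N (left out, the last holds). Time passes only in rows, so rows that do not move let the fingers close, or fill a call up. It gives the time, the measured TCP pose, the force and the opening at its end, in the units of the state.
- telemetry.observe(): the state, without advancing time (a new reading comes with each control period).
- eyes.snapshot(name): name is "scene" or "top" or "wrist"; returns a dict with "image" (480x640x3 uint8, red, green, blue), "fx", "fy", "cx", "cy" (pixels), "D" ([k1, k2, p1, p2, k3] as OpenCV has them; the pictures are not rectified), "origin" and "rotation" of the camera in the world; the wrist camera has in their place "hand_eye" (4x4, takes a point from camera to tool coordinates, whose origin is the TCP and whose axes are the tool frame's). Camera axes: x right, y down, z forward; pixel columns grow to the right and rows downward; lengths in m; the calibration is good to about 2 mm. A picture is of the moment at which its call begins: read the wrist's pose just before it. There is no depth.
- finish_job(): hands the job in, once; it reports no verdict.
The state is a dict: "t": time; "qpos": joint angles; "qvel": joint speeds; "effort": joint torques, N m; "tool_pos": TCP position; "eef_rot": TCP orientation; "wrist_force": force on the tool from outside, world axes, zero at the start; "wrist_torque": the same for the moment, N m; "opening": finger opening in m.
Only numpy, scipy, OpenCV 4.12 (cv2) and the standard library are available. Lean on these libraries where they do the work, as an engineer would, in place of code of your own. Each camera call takes 0.05 s, during which the arm holds its last target.

## Working session

There is one attempt and no reset: what is moved stays moved. The work goes in short steps, Python scripts to look and compute and a tool call to move; the robot and the scene stay as the last step left them, time stands still between calls to the robot, and variables do not carry over. Pictures are saved under pics/ and viewed, and the job is handed in when it is done.

Besides the shell and the picture viewer there is one more tool, called after "Request:" in YAML: its name, and indented under it one key for each argument. servo_tool: Moves the arm, as the interface text tells. Its arguments: {"type":"object","properties":{"motion":{"type":"string"},"newtons":{"type":"number"}},"required":["motion"]}

```bash
ls; mkdir -p pics
python3 - <<'E'
from workcell import telemetry, eyes
import cv2
s=telemetry.observe();print({k:s[k] for k in('t','tool_pos','eef_rot','opening','wrist_force')})
import pickle
for n in('scene','top'):
    d=eyes.snapshot(n);cv2.imwrite(f'pics/{n}0.png',d['image'][:,:,::-1]);pickle.dump(d,open(f'{n}0.pkl','wb'))
    print(n,d['fx'],d['fy'],d['cx'],d['cy'],d['D'],d['origin'],d['rotation'])
E
```

```text
pics
{'t': 0.0, 'tool_pos': array([ 0.22954107, -0.52693193,  0.23068073]), 'eef_rot': array([-2.62714605e+00,  1.72120500e+00,  1.42551752e-03]), 'opening': 0.08525743441275194, 'wrist_force': array([-1.56349869,  0.27175408,  0.26557791])}
scene 497.5647101358785 497.5647101358785 323.4175232481356 244.47384043389332 [0.03487146 0.         0.         0.         0.        ] [-0.10673754  0.81921133  0.61443146] [-0.78213743  2.27858261 -1.41628997]
top 438.7838420769665 438.7838420769665 322.2120702163512 235.0914963129442 [0.00502658 0.         0.         0.         0.        ] [0.4674777  0.00984027 1.12903642] [-2.2180744   2.15870166 -0.06670606]
```

View pics/scene0.png

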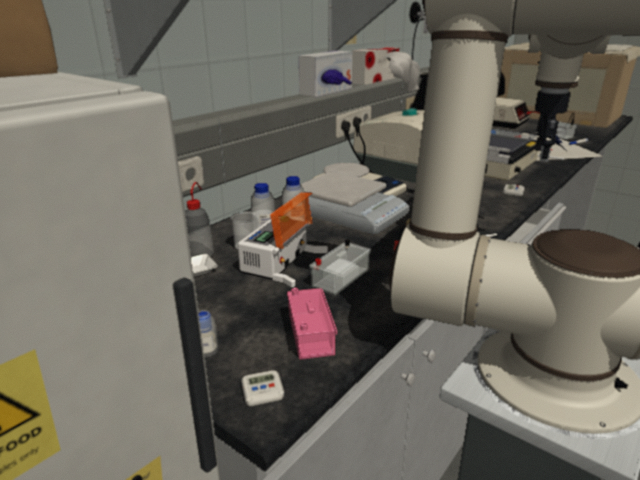

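View pics/top0.png

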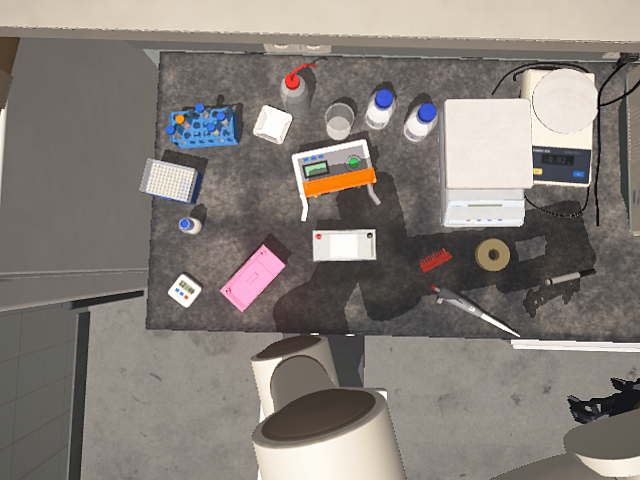

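The tank is the clear trough at top-view (344,245), with its red post at left, black post at right and both on the dock side. The pink one at (253,277) is the look-alike. The dock is at (335,170), with arms from (304,218) to (378,203). I'll enlarge to confirm.

```bash
cat > h.py <<'E'
import numpy as np,cv2,pickle
from scipy.spatial.transform import Rotation as R
def cam(d):
    K=np.array([[d['fx'],0,d['cx']],[0,d['fy'],d['cy']],[0,0,1.]]);
    return K,np.array(d['D'],float),R.from_rotvec(d['rotation']).as_matrix() if np.size(d['rotation'])==3 else np.array(d['rotation']),np.array(d['origin'])
def px2w(d,uv,z):
    K,D,Rm,o=cam(d)
    p=cv2.undistortPoints(np.array(uv,float).reshape(-1,1,2),K,D).reshape(-1,2)
    r=np.c_[p,np.ones(len(p))]@Rm.T
    z=np.broadcast_to(z,len(p))
    return o+r*((z-o[2])/r[:,2])[:,None]
def w2px(d,P):
    K,D,Rm,o=cam(d)
    return cv2.projectPoints(np.array(P,float).reshape(-1,3),cv2.Rodrigues(Rm.T)[0],-Rm.T@o,K,D)[0].reshape(-1,2)
E
python3 - <<'E'
import pickle,cv2
d=pickle.load(open('top0.pkl','rb'))
im=d['image'][130:280,280:400,::-1]
cv2.imwrite('pics/crop1.png',cv2.resize(im,(480,600),interpolation=cv2.INTER_CUBIC)) if 0 else cv2.imwrite('pics/crop1.png',cv2.resize(im,None,fx=4,fy=4,interpolation=cv2.INTER_CUBIC))
E
```

```text
(no output)
```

View pics/crop1.png

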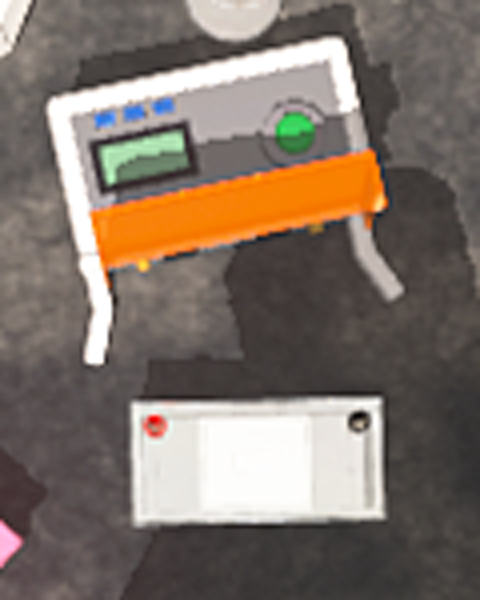

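Run:
```python
from h import *
from scipy.optimize import least_squares
d=pickle.load(open('top0.pkl','rb'))
f=lambda c:np.array(c,float)/4+[280,130]-0.375
def fit(pts,uv,x0):
    pts=np.array(pts);uv=f(uv)
    def T(q):
        c,s=np.cos(q[2]),np.sin(q[2]);return np.c_[q[0]+c*pts[:,0]-s*pts[:,1],q[1]+s*pts[:,0]+c*pts[:,1],pts[:,2]]
    r=least_squares(lambda q:(w2px(d,T(q))-uv).ravel(),x0);print(r.x,np.round(r.fun.reshape(-1,2),1).tolist());return r.x
D=fit([[.1,.093,.086],[.1,-.093,.086],[-.058,.096,.018],[-.058,-.096,.018],[.042,-.048,.092]],[(49,100),(345,38),(95,362),(397,295),(295,131)],[.6,0,.2])
# tank: x towards robot => yaw ~ pi
t=fit([[-.034,-.075,.056],[-.034,.075,.056],[.035,.075,.056],[.035,-.075,.056]],[(131,399),(383,397),(385,521),(133,525)],[.4,0,3.1])
c,s=np.cos(D[2]),np.sin(D[2]);M=np.array([[c,-s],[s,c]])
print('home',D[:2]+M@[-.037,0],'button',D[:2]+M@[.042,-.048],'edge/hinge',D[:2]+M@[-.004,0])
print('tank in dock',M.T@(t[:2]-D[:2]),t[2]-np.pi-D[2])
```

```text
[ 0.65288765 -0.02076241  0.2428745 ] [[-1.0, -1.0], [0.3, -1.8], [1.3, 0.3], [-0.6, 1.0], [0.0, 1.5]]
[ 0.51326435 -0.04143986  3.18081515] [[0.9, 1.7], [-0.9, 1.4], [-0.8, -1.4], [0.8, -1.7]]
home [ 0.61697358 -0.02966068] button [ 0.70519868 -0.05725291] edge/hinge [ 0.64900505 -0.02172439]
tank in dock [-0.14049826  0.01350795] -0.2036520072706368
```

Confirmed: clear tank, with red and black posts facing the dock. In the dock frame it sits at (-0.140, 0.0135) with yaw -0.20. I'll push with both open fingertips, so the two contacts hold the yaw.

```bash
cat >> h.py <<'E'
Dk=np.array([0.6529,-0.0208,0.243])
RD=R.from_euler('z',Dk[2])
def d2w(p): return RD.apply(p)+[Dk[0],Dk[1],0]
def w2d(p): return RD.inv().apply(np.array(p)-[Dk[0],Dk[1],0])
def ori(yaw,tilt,sg):  # in dock frame: tool x along sg*y, z down tilted to +x by tilt
    z=np.array([np.sin(tilt),0,-np.cos(tilt)]);x=np.array([0,sg,0.]);y=np.cross(z,x)
    return RD*R.from_euler('z',yaw)*R.from_matrix(np.c_[x,y,z])
def plan(p,r,n,s,Q=None):
    P=np.array(s['tool_pos']) ;q=R.from_rotvec(s['eef_rot'])
    rv=(q.inv()*r).as_rotvec()
    dp=(np.array(p)-P)/n
    out=[]
    for i in range(n):
        sh=q.inv().apply(dp)*1000
        out.append(' '.join('%.1f'%v for v in sh)+'  '+' '.join('%.2f'%v for v in np.degrees(rv/n)))
        q=q*R.from_rotvec(rv/n)
    print('turn total',np.degrees(rv));print('\n'.join(out))
E
python3 - <<'E'
from h import *
from workcell import telemetry
s=telemetry.observe()
print(R.from_rotvec(s['eef_rot']).as_matrix().round(3))
# approach: tank pose in dock
T=np.array([-.1405,.0135]);yaw=-.204
for sg in(1,-1):
    r=ori(yaw,np.radians(25),sg)
    c=R.from_euler('z',yaw).apply([-.035-.045,0,0])
    p=d2w([T[0]+c[0],T[1]+c[1],.16]);print(p,sg,np.degrees((R.from_rotvec(s['eef_rot']).inv()*r).as_rotvec()))
p=d2w([T[0]+c[0],T[1]+c[1],.16])
plan(p,ori(yaw,np.radians(25),-1),15,s)
plan(p,ori(yaw,np.radians(25),1),15,s)
E
```

```text
[[ 0.399 -0.917 -0.   ]
 [-0.917 -0.399  0.001]
 [-0.001 -0.    -1.   ]]
[ 0.43334034 -0.04462232  0.16      ] 1 [  -6.55976264   34.43721896 -155.31237887]
[ 0.43334034 -0.04462232  0.16      ] -1 [24.71314323  4.70747518 20.95052202]
turn total [24.71314323  4.70747518 20.95052202]
-24.0 -25.3 4.7  1.65 0.31 1.40
-24.7 -24.6 5.3  1.65 0.31 1.40
-25.3 -23.8 5.9  1.65 0.31 1.40
-25.9 -23.0 6.4  1.65 0.31 1.40
-26.5 -22.2 6.9  1.65 0.31 1.40
-27.1 -21.3 7.4  1.65 0.31 1.40
-27.6 -20.4 7.9  1.65 0.31 1.40
-28.1 -19.5 8.3  1.65 0.31 1.40
-28.7 -18.6 8.7  1.65 0.31 1.40
-29.1 -17.6 9.0  1.65 0.31 1.40
-29.6 -16.6 9.4  1.65 0.31 1.40
-30.1 -15.6 9.7  1.65 0.31 1.40
-30.5 -14.6 9.9  1.65 0.31 1.40
-30.9 -13.6 10.2  1.65 0.31 1.40
-31.3 -12.5 10.4  1.65 0.31 1.40
turn total [  -6.55976264   34.43721896 -155.31237887]
-24.0 -25.3 4.7  -0.44 2.30 -10.35
-19.3 -29.3 3.7  -0.44 2.30 -10.35
-13.8 -32.3 2.8  -0.44 2.30 -10.35
-7.9 -34.3 2.1  -0.44 2.30 -10.35
-1.7 -35.1 1.6  -0.44 2.30 -10.35
4.6 -34.9 1.4  -0.44 2.30 -10.35
10.7 -33.5 1.5  -0.44 2.30 -10.35
16.5 -31.1 1.8  -0.44 2.30 -10.35
21.8 -27.6 2.3  -0.44 2.30 -10.35
26.3 -23.3 3.1  -0.44 2.30 -10.35
29.9 -18.2 4.0  -0.44 2.30 -10.35
32.5 -12.6 5.2  -0.44 2.30 -10.35
34.0 -6.6 6.4  -0.44 2.30 -10.35
34.4 -0.5 7.8  -0.44 2.30 -10.35
33.5 5.6 9.2  -0.44 2.30 -10.35
```

Request:
servo_tool:
  motion: "-24 -25 5 1.65 0.3 1.4 85; -25 -24.5 5 1.65 0.3 1.4 85; -25 -24 6 1.65 0.3 1.4 85; -26 -23 6 1.65 0.3 1.4 85; -26.5 -22 7 1.65 0.3 1.4 85"

```text
t: 0.6
tool_pos: [0.2976, -0.365, 0.2075]
eef_rot: [-2.427, 1.814, -0.153]
wrist_force: [-0.3, -0.1, 0.4]
opening: 0.0849
```

Request:
servo_tool:
  motion: "-27 -21 7.5 1.65 0.3 1.4 85; -27.5 -20.5 8 1.65 0.3 1.4 85; -28 -19.5 8 1.65 0.3 1.4 85; -28.5 -18.5 8.5 1.65 0.3 1.4 85; -29 -17.5 9 1.65 0.3 1.4 85"

```text
t: 1.1
tool_pos: [0.3651, -0.205, 0.1843]
eef_rot: [-2.222, 1.886, -0.296]
wrist_force: [-0.1, 0.1, 0.3]
opening: 0.0849
```

Request:
servo_tool:
  motion: "-29.5 -16.5 9.5 1.65 0.3 1.4 85; -30 -15.5 9.5 1.65 0.3 1.4 85; -30.5 -14.5 10 1.65 0.3 1.4 85; -31 -13.5 10 1.65 0.3 1.4 85; -31 -12.5 10.5 1.65 0.3 1.4 85"

```text
t: 1.6
tool_pos: [0.4327, -0.0445, 0.1612]
eef_rot: [-2.01, 1.938, -0.428]
wrist_force: [1.0, -1.0, 0.4]
opening: 0.0849
```

Run:
```python
from h import *
from workcell import telemetry,eyes
s=telemetry.observe()
print(s['t'],s['tool_pos'],w2d(s['tool_pos']))
T=np.array([-.1405,.0135]);yaw=-.204
r=ori(yaw,np.radians(25),-1)
c=R.from_euler('z',yaw).apply([-.035-.045,0,0])
plan(d2w([T[0]+c[0],T[1]+c[1],.016]),r,5,s)
d=eyes.snapshot('wrist');pickle.dump((d,s),open('w1.pkl','wb'));cv2.imwrite('pics/w1.png',d['image'][:,:,::-1]);print(d['hand_eye'],d['fx'])
d=eyes.snapshot('scene');cv2.imwrite('pics/s1.png',cv2.resize(d['image'][150:330,200:440,::-1],None,fx=3,fy=3))
```

```text
1.6 [ 0.43269106 -0.04453974  0.16116539] [-0.21945146  0.02994342  0.16116539]
turn total [-0.11472095  0.1381066  -0.1517794 ]
0.1 12.2 26.3  -0.02 0.03 -0.03
0.1 12.2 26.3  -0.02 0.03 -0.03
0.1 12.2 26.4  -0.02 0.03 -0.03
0.1 12.2 26.4  -0.02 0.03 -0.03
0.0 12.2 26.4  -0.02 0.03 -0.03
[[ 9.99999406e-01  4.50384238e-05 -1.08856653e-03 -1.22418745e-04]
 [ 3.05677152e-04  9.47415697e-01  3.20005318e-01 -8.33880742e-02]
 [ 1.04573756e-03 -3.20005461e-01  9.47415121e-01 -1.42271920e-01]
 [ 0.00000000e+00  0.00000000e+00  0.00000000e+00  1.00000000e+00]] 371.35040905206955
```

View pics/w1.png

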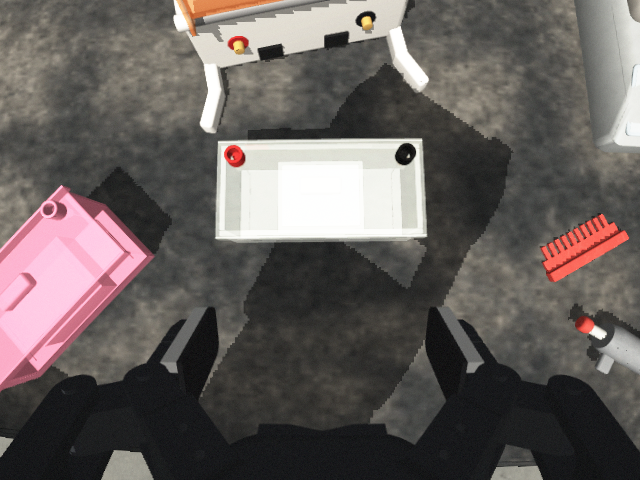

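View pics/s1.png

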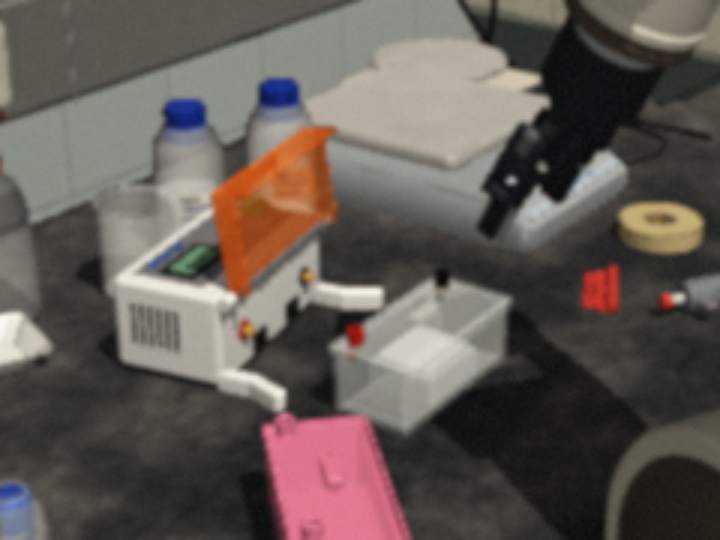

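Run:
```python
from h import *
from scipy.optimize import least_squares
d,s=pickle.load(open('w1.pkl','rb'))
q=R.from_rotvec(s['eef_rot']).as_matrix();H=np.array(d['hand_eye'])
d['rotation']=q@H[:3,:3];d['origin']=s['tool_pos']+q@H[:3,3]
def fit(pts,uv,x0):
    pts=np.array(pts);uv=np.array(uv,float)
    def T(q):
        c,s=np.cos(q[2]),np.sin(q[2]);return np.c_[q[0]+c*pts[:,0]-s*pts[:,1],q[1]+s*pts[:,0]+c*pts[:,1],pts[:,2]]
    r=least_squares(lambda q:(w2px(d,T(q))-uv).ravel(),x0);print(r.x,np.round(r.fun.reshape(-1,2),1).tolist());return r.x
D=fit([[0,.055,.04],[0,-.055,.04],[-.009,.055,.04],[-.009,-.055,.04],[-.058,.097,.018],[-.058,-.097,.018]],[(237,44),(366,20),(242,48),(371,25),(208,124),(418,84)],[.6,0,.2])
t=fit([[-.034,-.075,.056],[-.034,.075,.056],[.035,.075,.056],[.035,-.075,.056]],[(217,141),(423,139),(427,236),(216,238)],[.5,0,3.1])
c,s_=np.cos(D[2]),np.sin(D[2]);M=np.array([[c,-s_],[s_,c]])
print('tank in dock',M.T@(t[:2]-D[:2]),t[2]-np.pi-D[2])
```

```text
[ 0.65517882 -0.01898947  0.22960777] [[1.3, -3.2], [-0.1, -2.1], [-2.1, 2.2], [-2.8, 2.1], [-1.1, 0.3], [5.1, 0.4]]
[ 0.51435112 -0.03999072  3.1893575 ] [[4.4, 3.7], [-3.8, 3.4], [-3.6, -3.1], [3.1, -3.0]]
tank in dock [-0.14191157  0.01160167] -0.18184291578041675
```

```bash
sed -i 's/^Dk=.*/Dk=np.array([0.654,-0.020,0.236])/' h.py
python3 - <<'E'
from h import *
from workcell import telemetry,eyes
s=telemetry.observe()
T=np.array([-.141,.0125]);yaw=-.192
r=ori(yaw,np.radians(25),-1)
def tcp(T,yaw,off,z): 
    c=R.from_euler('z',yaw).apply([-.036-off,0,0]); return d2w([T[0]+c[0],T[1]+c[1],z])
plan(tcp(T,yaw,.035,.010),r,5,s)
E
```

```text
turn total [-0.02624393  0.19420224 -0.1637247 ]
0.6 10.8 28.1  -0.01 0.04 -0.03
0.6 10.8 28.1  -0.01 0.04 -0.03
0.5 10.8 28.1  -0.01 0.04 -0.03
0.5 10.8 28.1  -0.01 0.04 -0.03
0.5 10.8 28.1  -0.01 0.04 -0.03
```

Request:
servo_tool:
  motion: "0.5 11 28 0 0 0 85; 0.5 11 28 0 0 0 85; 0.5 11 28 0 0 0 85; 0.5 11 28 0 0 0 85; 0.5 10.5 27 0 0 0 85"

```text
t: 2.2
tool_pos: [0.4417, -0.0482, 0.0111]
eef_rot: [-2.013, 1.938, -0.427]
wrist_force: [0.9, -0.1, 1.0]
opening: 0.0852
```

Run:
```python
from h import *
from workcell import telemetry,eyes
s=telemetry.observe()
print(s['tool_pos'],s['wrist_force'])
T=np.array([-.141,.0125]);yaw=-.192
r=ori(yaw,np.radians(25),-1)
def tcp(T,yaw,off,z): 
    c=R.from_euler('z',yaw).apply([-.036-off,0,0]); return d2w([T[0]+c[0],T[1]+c[1],z])
print('to contact');plan(tcp(T,yaw,.004,.010),r,5,s)
s2=dict(s);s2['tool_pos']=tcp(T,yaw,.004,.010);s2['eef_rot']=r.as_rotvec()
print('push');plan(tcp([-.06,0.002],0,.004,.010),ori(0,np.radians(25),-1),15,s2)
d=eyes.snapshot('scene');cv2.imwrite('pics/s2.png',cv2.resize(d['image'][180:330,230:430,::-1],None,fx=3.5,fy=3.5))
```

```text
[ 0.441699   -0.04819963  0.01109711] [ 0.93167027 -0.13996176  1.01811376]
to contact
turn total [ 0.00581611 -0.01320687 -0.34077867]
-0.9 -5.8 2.9  0.00 -0.00 -0.07
-0.9 -5.8 2.9  0.00 -0.00 -0.07
-0.9 -5.8 2.9  0.00 -0.00 -0.07
-0.9 -5.8 2.9  0.00 -0.00 -0.07
-0.8 -5.8 2.9  0.00 -0.00 -0.07
push
turn total [ 6.37089054e-15 -4.64913461e+00 -9.97010134e+00]
0.2 -5.0 2.3  0.00 -0.31 -0.66
0.2 -5.0 2.3  0.00 -0.31 -0.66
0.3 -5.0 2.3  0.00 -0.31 -0.66
0.4 -5.0 2.3  0.00 -0.31 -0.66
0.4 -5.0 2.3  0.00 -0.31 -0.66
0.5 -4.9 2.3  0.00 -0.31 -0.66
0.6 -4.9 2.3  0.00 -0.31 -0.66
0.7 -4.9 2.3  0.00 -0.31 -0.66
0.7 -4.9 2.3  0.00 -0.31 -0.66
0.8 -4.9 2.3  0.00 -0.31 -0.66
0.9 -4.9 2.3  0.00 -0.31 -0.66
0.9 -4.9 2.3  0.00 -0.31 -0.66
1.0 -4.9 2.3  0.00 -0.31 -0.66
1.1 -4.9 2.3  0.00 -0.31 -0.66
1.1 -4.9 2.3  0.00 -0.31 -0.66
```

View pics/s2.png

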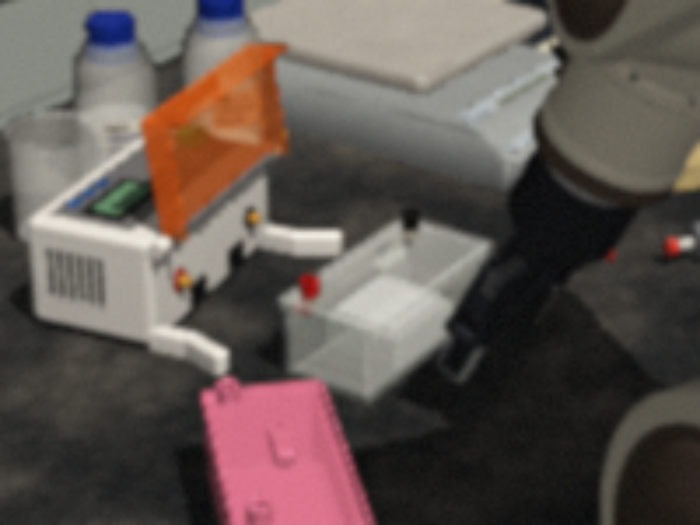

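The fingers are low behind the tank's near wall, at about (460,350) in the crop, and clear of it. Approaching to contact and beginning the push.

Request:
servo_tool:
  motion: "-1 -6 3 0 0 0 85; -1 -6 3 0 0 0 85; -1 -6 3 0 0 0 85; -1 -5 2.5 0 0 0 85; 0 -5 2.5 0 0 0 85"

```text
t: 2.75
tool_pos: [0.474, -0.0423, 0.0121]
eef_rot: [-2.013, 1.936, -0.428]
wrist_force: [0.4, -0.0, 0.8]
opening: 0.0847
```

Request:
servo_tool:
  motion: "0.2 -5 2.3 0 -0.3 -0.7 85; 0.2 -5 2.3 0 -0.3 -0.7 85; 0.3 -5 2.3 0 -0.3 -0.7 85; 0.4 -5 2.3 0 -0.3 -0.7 85; 0.4 -5 2.3 0 -0.3 -0.7 85"

```text
t: 3.25
tool_pos: [0.5011, -0.0422, 0.0115]
eef_rot: [-2.073, 1.863, -0.413]
wrist_force: [-3.4, -0.2, 2.1]
opening: 0.085
```

```bash
cat > look.py <<'E'
import sys
from h import *
from workcell import telemetry,eyes
s=telemetry.observe()
print(s['t'],s['tool_pos'],w2d(s['tool_pos']),s['wrist_force'])
n=sys.argv[1]
for c in sys.argv[2:]:
    d=eyes.snapshot(c)
    if c=='wrist':
        q=R.from_rotvec(s['eef_rot']).as_matrix();H=np.array(d['hand_eye'])
        d['rotation']=q@H[:3,:3];d['origin']=s['tool_pos']+q@H[:3,3]
    pickle.dump((d,s),open(f'{c}{n}.pkl','wb'))
    im=d['image'][:,:,::-1]
    if c=='scene': im=cv2.resize(im[150:330,200:440],None,fx=3,fy=3)
    if c=='top': im=cv2.resize(im[120:300,250:430],None,fx=3.3,fy=3.3)
    cv2.imwrite(f'pics/{c}{n}.png',im)
E
python3 look.py 3 wrist scene
```

```text
3.25 [ 0.50108478 -0.04217593  0.01149284] [-0.15386164  0.01419269  0.01149284] [-3.448896   -0.20388263  2.12267255]
```

View pics/wrist3.png

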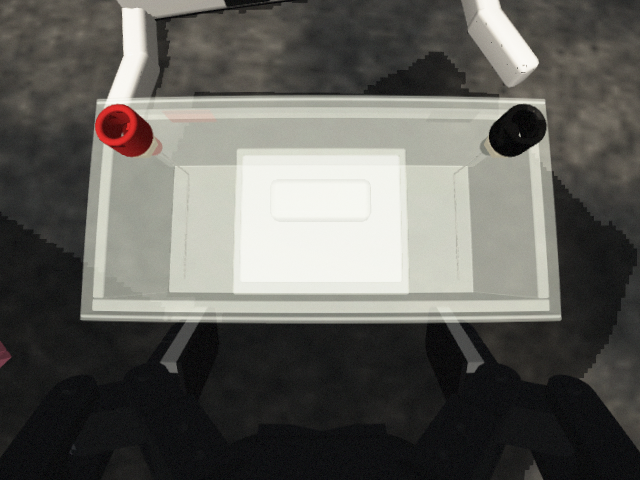

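Both fingertips touch the near wall at (195,315) and (445,315). The tank is parallel to the jaws and centred, with its rim running from x=81 to 561 around the image centre. I'll continue with a re-plan.

Run:
```python
from h import *
from workcell import telemetry
s=telemetry.observe()
plan(d2w([-.098,0.001,.011]),ori(0,np.radians(25),-1),10,s)
```

```text
turn total [-0.02951024 -3.11933555 -6.76881198]
0.6 -5.1 2.5  -0.00 -0.31 -0.68
0.6 -5.1 2.4  -0.00 -0.31 -0.68
0.7 -5.1 2.4  -0.00 -0.31 -0.68
0.8 -5.1 2.4  -0.00 -0.31 -0.68
0.9 -5.1 2.4  -0.00 -0.31 -0.68
0.9 -5.1 2.4  -0.00 -0.31 -0.68
1.0 -5.1 2.4  -0.00 -0.31 -0.68
1.1 -5.1 2.4  -0.00 -0.31 -0.68
1.2 -5.0 2.4  -0.00 -0.31 -0.68
1.2 -5.0 2.4  -0.00 -0.31 -0.68
```

Request:
servo_tool:
  motion: "0.6 -5 2.4 0 -0.3 -0.7 85; 0.6 -5 2.4 0 -0.3 -0.7 85; 0.7 -5 2.4 0 -0.3 -0.7 85; 0.8 -5 2.4 0 -0.3 -0.7 85; 0.9 -5 2.4 0 -0.3 -0.7 85"

```text
t: 3.85
tool_pos: [0.5291, -0.042, 0.0112]
eef_rot: [-2.129, 1.789, -0.398]
wrist_force: [-2.5, -0.0, 1.2]
opening: 0.085
```

Request:
servo_tool:
  motion: "0.9 -5 2.4 0 -0.3 -0.7 85; 1 -5 2.4 0 -0.3 -0.7 85; 1.1 -5 2.4 0 -0.3 -0.7 85; 1.2 -5 2.4 0 -0.3 -0.7 85; 1.2 -5 2.4 0 -0.3 -0.6 85"

```text
t: 4.35
tool_pos: [0.5574, -0.0418, 0.011]
eef_rot: [-2.181, 1.715, -0.384]
wrist_force: [-3.6, -1.0, 1.9]
opening: 0.0854
```

```bash
python3 look.py 4 wrist top scene
```

```text
4.35 [ 0.55736539 -0.04184229  0.0109543 ] [-0.09906307  0.00135781  0.0109543 ] [-3.64830186 -1.02553177  1.91257834]
```

View pics/wrist4.png

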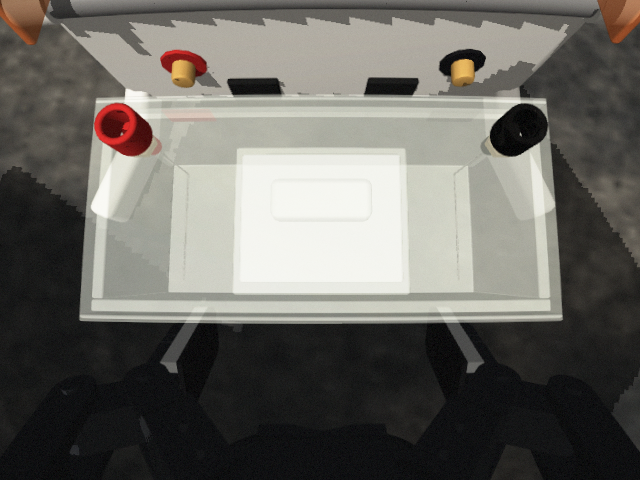

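View pics/top4.png

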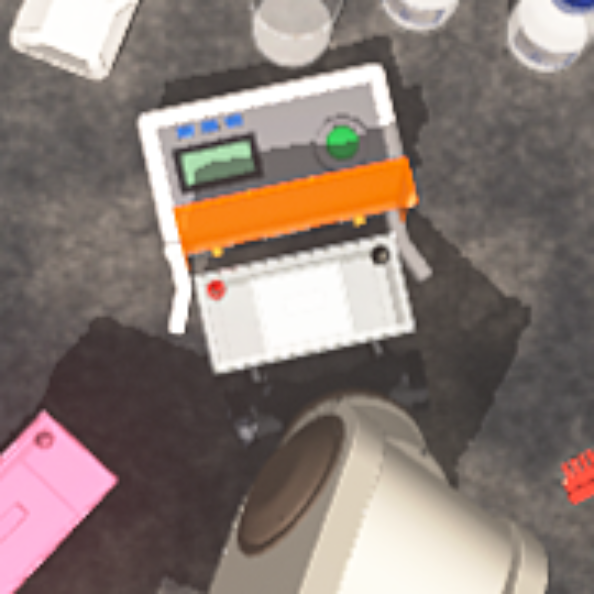

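View pics/scene4.png

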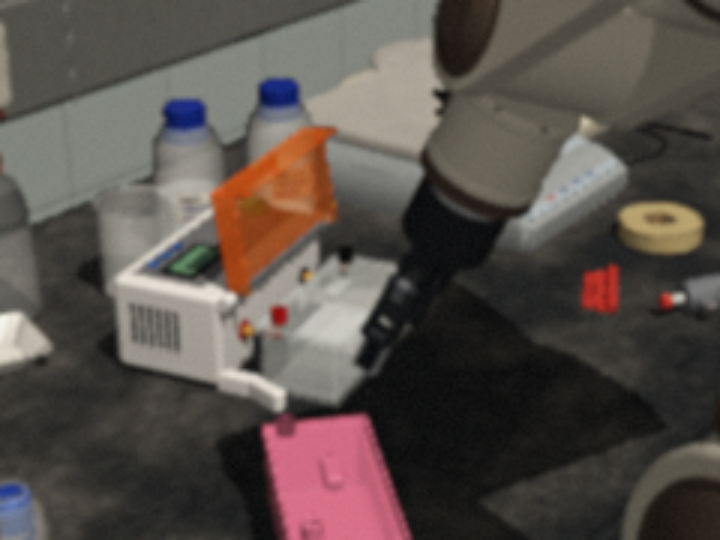

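The tank is square and centred: pins at (185,72) and (460,72), tank mid at x=321, about 20 mm left to go. Pushing straight in.

Request:
servo_tool:
  motion: "0 -4.5 2.1 0 0 0 85; 0 -4.5 2.1 0 0 0 85; 0 -3.6 1.7 0 0 0 85; 0 -1.8 0.8 0 0 0 85; 0 -1.8 0.8 0 0 0 85"

```text
t: 5.0
tool_pos: [0.5743, -0.0375, 0.0109]
eef_rot: [-2.181, 1.716, -0.383]
wrist_force: [-1.0, 0.1, -0.6]
opening: 0.0851
```

Request:
servo_tool:
  motion: "0 -1 0.5 0 0 0 85; 0 -1 0.5 0 0 0 85; 0 -1 0.5 0 0 0 85; 0 0 0 0 0 0 85; 0 0 0 0 0 0 85"

```text
t: 5.5
tool_pos: [0.5776, -0.0369, 0.011]
eef_rot: [-2.181, 1.716, -0.384]
wrist_force: [-1.0, -0.1, 0.1]
opening: 0.0847
```

```bash
python3 look.py 5 wrist scene
```

```text
5.5 [ 0.57756671 -0.03689173  0.0109713 ] [-0.07826418  0.00144777  0.0109713 ] [-0.95015467 -0.05367139  0.05642719]
```

View pics/wrist5.png

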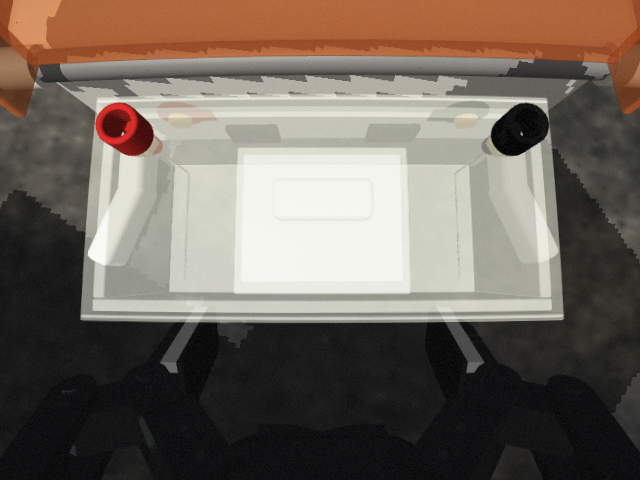

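Request:
servo_tool:
  motion: "0 -1 0.5 0 0 0 85; 0 -1 0.5 0 0 0 85; 0 0 0 0 0 0 85; 0 0 0 0 0 0 85; 0 0 0 0 0 0 85"

```text
t: 6.1
tool_pos: [0.5797, -0.0363, 0.0109]
eef_rot: [-2.181, 1.716, -0.384]
wrist_force: [-0.8, 0.5, 1.4]
opening: 0.0847
```

Request:
servo_tool:
  motion: "0 -1 0.5 0 0 0 85; 0 -1 0.5 0 0 0 85; 0 0 0 0 0 0 85; 0 0 0 0 0 0 85; 0 0 0 0 0 0 85"

```text
t: 6.6
tool_pos: [0.5808, -0.036, 0.0106]
eef_rot: [-2.182, 1.717, -0.382]
wrist_force: [-23.4, -8.3, 16.1]
opening: 0.0846
```

```bash
python3 look.py 6 wrist scene
```

```text
6.6 [ 0.58083168 -0.03604351  0.01055988] [-0.07489138  0.00150908  0.01055988] [-23.40440444  -8.25294077  16.06576745]
```

View pics/wrist6.png

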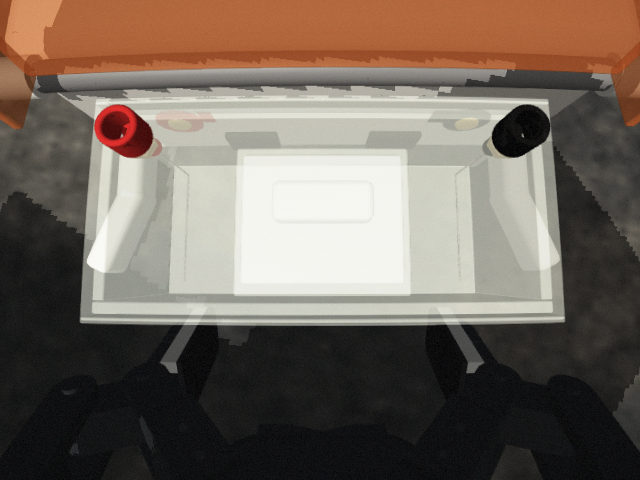

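The force jumped to 25 N against the stop pads and the pins look fully in, so the tank is home. I'll back straight off, then check.

Request:
servo_tool:
  motion: "0 1 -0.5 0 0 0 85; 0 2 -1 0 0 0 85; 0 9 -4.2 0 0 0 85; 0 18 -8.5 0 0 0 85; 0 18 -8.5 0 0 0 85"

```text
t: 7.2
tool_pos: [0.5291, -0.0482, 0.0108]
eef_rot: [-2.181, 1.716, -0.383]
wrist_force: [0.5, -0.5, 0.0]
opening: 0.0848
```

Request:
servo_tool:
  motion: "0 -10 -35 0 0 0 85; 0 -10 -45 0 0 0 60; 0 -10 -45 0 0 0 30; 0 -10 -45 0 0 0 0; 0 -5 -20 0 0 0 0"

```text
t: 7.7
tool_pos: [0.4914, -0.0574, 0.2066]
eef_rot: [-2.179, 1.714, -0.391]
wrist_force: [0.8, 0.1, -1.4]
opening: 0.0276
```

```bash
python3 look.py 7 wrist scene top
```

```text
7.7 [ 0.49143202 -0.05742905  0.20661533] [-0.16681325  0.00161934  0.20661533] [ 0.84909514  0.12723    -1.3615915 ]
```

View pics/wrist7.png

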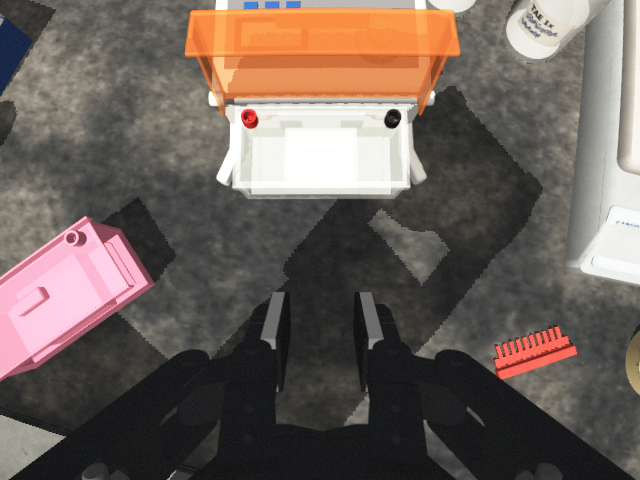

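View pics/scene7.png

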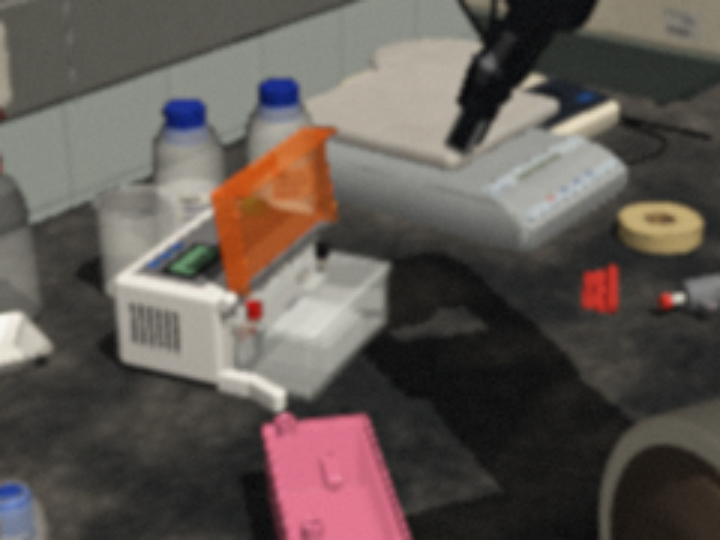

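View pics/top7.png

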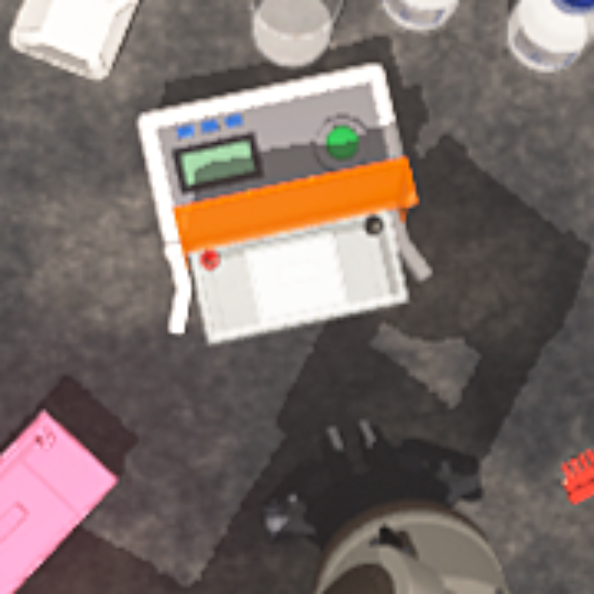

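Tank home and square. The cover is still near upright: its far edge is at (175,207)–(412,158) in the top crop. I'll estimate its angle.

Run:
```python
from h import *
d,_=pickle.load(open('top7.pkl','rb'))
for a,b in[((175,207),(412,158)),((188,252),(416,203))]:
    uv=np.array([a,b],float)/3.3+[250,120]
    for z in(.17,.165):print(z,[w2d(p).round(4).tolist() for p in px2w(d,uv,z)])
for th in (1.4,1.5,1.57,1.65):
    print(th,(np.array(w2px(d,d2w([-.004-.089*np.cos(th)+.00*np.sin(th),y,.081+.089*np.sin(th)])) )-[250,120])*3.3 if 0 else [((w2px(d,d2w(np.array([-.004-.089*np.cos(th),y,.081+.089*np.sin(th)])))-[250,120])*3.3).round(0).tolist() for y in(.081,-.081)])
from workcell import telemetry
s=telemetry.observe()
plan(d2w([.025,0,.25]),ori(0,0,-1),10,s)
```

```text
0.17 [[0.0069, 0.0785, 0.17], [0.0064, -0.0836, 0.17]]
0.165 [[0.0078, 0.0785, 0.165], [0.0073, -0.0844, 0.165]]
0.17 [[-0.0246, 0.0762, 0.17], [-0.0239, -0.0797, 0.17]]
0.165 [[-0.0238, 0.0762, 0.165], [-0.0231, -0.0805, 0.165]]
1.4 [[[179.0, 246.0]], [[416.0, 196.0]]]
1.5 [[[177.0, 233.0]], [[413.0, 183.0]]]
1.57 [[[175.0, 224.0]], [[412.0, 174.0]]]
1.65 [[[173.0, 213.0]], [[409.0, 164.0]]]
turn total [-25.13453979  -0.24697465   0.08386437]
0.2 -19.3 3.9  -2.51 -0.02 0.01
0.2 -19.5 3.1  -2.51 -0.02 0.01
0.2 -19.6 2.2  -2.51 -0.02 0.01
0.2 -19.7 1.4  -2.51 -0.02 0.01
0.2 -19.7 0.5  -2.51 -0.02 0.01
0.2 -19.7 -0.4  -2.51 -0.02 0.01
0.2 -19.7 -1.2  -2.51 -0.02 0.01
0.2 -19.6 -2.1  -2.51 -0.02 0.01
0.2 -19.5 -3.0  -2.51 -0.02 0.01
0.2 -19.3 -3.8  -2.51 -0.02 0.01
```

Request:
servo_tool:
  motion: "0 -20 0 -2.5 0 0 0; 0 -20 -2 -2.5 0 0 0; 0 -21 -2 -2.5 0 0 0; 0 -21 0 -2.5 0 0 0; 0 -21 0 -2.5 0 0 0"

```text
t: 8.35
tool_pos: [0.5846, -0.0341, 0.2395]
eef_rot: [-2.332, 1.835, -0.2]
wrist_force: [-1.2, -0.1, 0.5]
opening: 0.0001
```

Request:
servo_tool:
  motion: "0 -21 0 -2.5 0 0 0; 0 -21 0 -2.5 0 0 0; 0 -21 -1 -2.5 0 0 0; 0 -21 -2 -2.5 0 0 0; 0 -21 -3 -2.5 0 0 0"

```text
t: 8.85
tool_pos: [0.6852, -0.0099, 0.2586]
eef_rot: [2.465, -1.94, -0.002]
wrist_force: [0.6, -0.2, 0.3]
opening: -0.0001
```

```bash
python3 look.py 8 wrist scene
python3 - <<'E'
from h import *
from workcell import telemetry
s=telemetry.observe();print(s['opening'])
plan(d2w([.04,0,.145]),ori(0,0,-1),5,s)
E
```

```text
8.85 [ 0.68518508 -0.00986365  0.25858609] [0.0326907  0.00256383 0.25858609] [ 0.58066486 -0.16690342  0.27419628]
0.000255011277914216
turn total [ 0.28719561 -0.05049652  0.12490708]
0.5 -1.3 22.4  0.06 -0.01 0.02
0.5 -1.3 22.4  0.06 -0.01 0.02
0.5 -1.3 22.4  0.06 -0.01 0.02
0.5 -1.2 22.4  0.06 -0.01 0.02
0.5 -1.2 22.4  0.06 -0.01 0.02
```

View pics/wrist8.png

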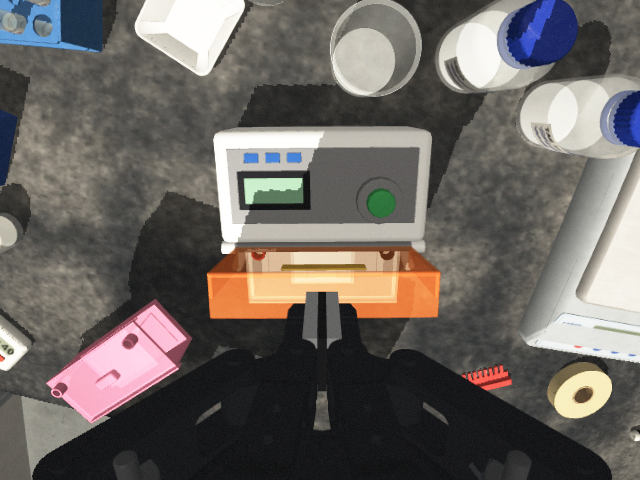

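View pics/scene8.png

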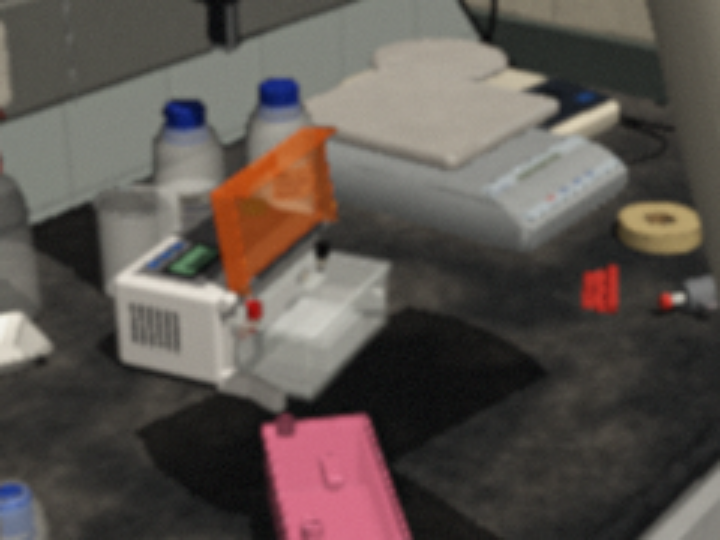

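Run:
```python
from h import *
d,s=pickle.load(open('wrist8.pkl','rb'))
print('edge',[w2d(p).round(4).tolist() for p in px2w(d,[(209,272),(438,272),(209,318),(438,318)],.17)])
print('button',[w2d(p).round(4).tolist() for p in px2w(d,[(381,203)],.091)])
print('housing back corners',[w2d(p).round(4).tolist() for p in px2w(d,[(216,133),(431,131)],.086)])
print('front',[w2d(p).round(4).tolist() for p in px2w(d,[(222,243),(424,243)],.086)])
d,s=pickle.load(open('wrist7.pkl','rb'))
print('edge7',[w2d(p).round(4).tolist() for p in px2w(d,[(188,13),(460,13)],.17)])
print('tank7',[w2d(p).round(4).tolist() for p in px2w(d,[(232,190),(410,190),(238,108),(411,107)],.056)])
```

```text
edge [[0.0112, 0.0797, 0.17], [0.0114, -0.0773, 0.17], [-0.0251, 0.0834, 0.17], [-0.0249, -0.0813, 0.17]]
button [[0.0403, -0.0485, 0.091]]
housing back corners [[0.0985, 0.09, 0.086], [0.1004, -0.0878, 0.086]]
front [[0.0017, 0.0928, 0.086], [0.0019, -0.0905, 0.086]]
edge7 [[0.007, 0.0827, 0.17], [0.0079, -0.0828, 0.17]]
tank7 [[-0.0759, 0.0789, 0.056], [-0.0756, -0.076, 0.056], [-0.0004, 0.0762, 0.056], [0.0011, -0.0796, 0.056]]
```

Request:
servo_tool:
  motion: "0.5 -1.5 22 0 0 0 0; 0.5 -1.5 23 0 0 0 0; 0.5 -1.5 23 0 0 0 0; 0 -1.5 23 0 0 0 0; 0 -1.5 22 0 0 0 0"

```text
t: 9.45
tool_pos: [0.6915, -0.0102, 0.145]
eef_rot: [2.467, -1.942, 0.0]
wrist_force: [-0.0, 0.3, -0.3]
opening: 0.0001
```

```bash
python3 look.py 9 scene
python3 - <<'E'
from h import *
from workcell import telemetry
s=telemetry.observe();print(s['opening'])
P=w2d(s['tool_pos']);print(P)
r=.064
th=np.r_[np.linspace(1.7,0,15)]
W=[[-.004-r*np.cos(t)+.001*np.sin(t)+.011,.081+r*np.sin(t)+.001*np.cos(t)] for t in th]+[[-.057,.080]]
p=[P[0],P[2]]
for w in W:
    print((np.array([p[0]-w[0],p[1]-w[1]])*1000).round(1),np.round(w,4)); p=w
E
```

```text
9.45 [ 0.6914658  -0.01022745  0.14499065] [0.03871226 0.00074159 0.14499065] [-0.00424     0.27836045 -0.34714924]
5.9822272618234144e-05
[0.03773082 0.00112463 0.14096049]
[21.5 -3.4] [0.0162 0.1443]
[ 7.7 -0.7] [0.0085 0.145 ]
[7.8 0.3] [0.0007 0.1447]
[7.7 1.2] [-0.0069  0.1435]
[7.5 2.1] [-0.0144  0.1413]
[7.1 3. ] [-0.0215  0.1383]
[6.7 3.9] [-0.0283  0.1344]
[6.2 4.7] [-0.0345  0.1297]
[5.6 5.4] [-0.0401  0.1244]
[4.9 6. ] [-0.045   0.1183]
[4.1 6.6] [-0.0491  0.1118]
[3.3 7. ] [-0.0524  0.1047]
[2.4 7.4] [-0.0549  0.0974]
[1.5 7.6] [-0.0564  0.0897]
[0.6 7.7] [-0.057  0.082]
[-0.  2.] [-0.057  0.08 ]
```

View pics/scene9.png

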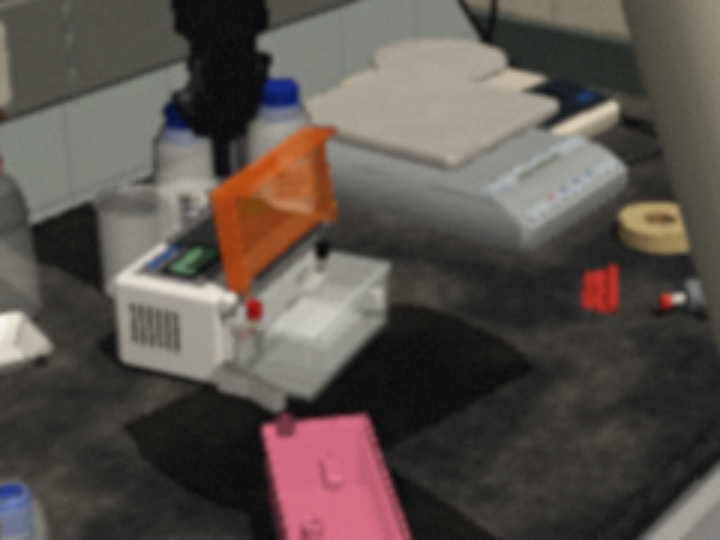

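The fingertips are behind the cover at about (225,165), over the housing and clear of the button. Sweeping forward.

Request:
servo_tool:
  motion: "0 11 -2 0 0 0 0; 0 10.5 -1.5 0 0 0 0; 0 8 -0.5 0 0 0 0; 0 8 0.5 0 0 0 0; 0 7.5 1 0 0 0 0"

```text
t: 10.0
tool_pos: [0.6483, -0.0211, 0.1513]
eef_rot: [2.467, -1.943, 0.006]
wrist_force: [1.3, 1.2, 0.6]
opening: 0.0002
```

Request:
servo_tool:
  motion: "0 7.5 2 0 0 0 0; 0 7 3 0 0 0 0; 0 6.5 4 0 0 0 0; 0 6 4.5 0 0 0 0; 0 5.5 5.5 0 0 0 0"

```text
t: 10.5
tool_pos: [0.6166, -0.0286, 0.1307]
eef_rot: [2.467, -1.943, 0.003]
wrist_force: [0.6, -0.6, 1.3]
opening: -0.0002
```

```bash
python3 look.py 10 scene wrist
```

```text
10.5 [ 0.61662946 -0.02859587  0.13072309] [-0.03834451  0.00038021  0.13072309] [ 0.55936454 -0.62358625  1.33420324]
```

View pics/scene10.png

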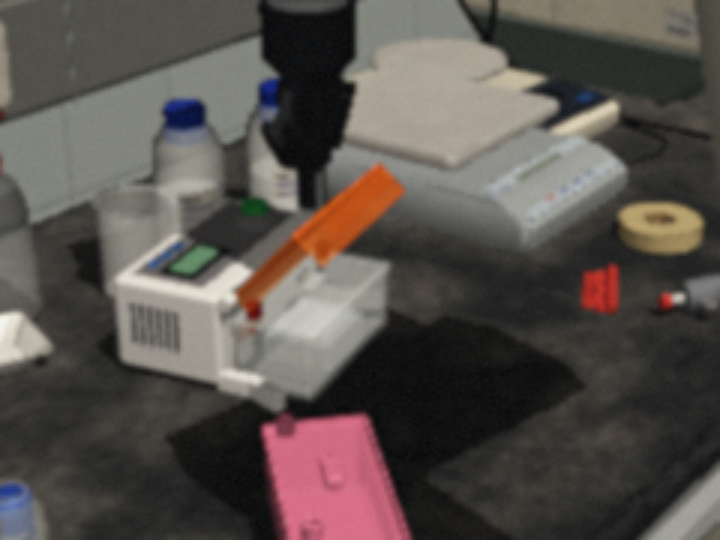

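The cover is at about half angle with the fingertip on its outer face. Continuing down.

Request:
servo_tool:
  motion: "0 5 6 0 0 0 0; 0 5 6.5 0 0 0 0; 0 4 7 0 0 0 0; 0 3 7 0 0 0 0; 0 2 7.5 0 0 0 0"

```text
t: 11.1
tool_pos: [0.5983, -0.0331, 0.0965]
eef_rot: [2.467, -1.943, 0.003]
wrist_force: [-0.3, 0.2, 1.4]
opening: -0.0
```

Request:
servo_tool:
  motion: "0 1 7 0 0 0 0; 0 0 5 0 0 0 0; 0 0 2 0 0 0 0; 0 0 0 0 0 0 0; 0 0 0 0 0 0 0"

```text
t: 11.6
tool_pos: [0.598, -0.0333, 0.0834]
eef_rot: [2.467, -1.943, 0.004]
wrist_force: [0.1, -0.2, 0.2]
opening: -0.0
```

```bash
python3 look.py 11 scene wrist
```

```text
11.6 [ 0.59795134 -0.03328823  0.08336871] [-0.05760204  0.00018514  0.08336871] [ 0.08315709 -0.1696131   0.22127805]
```

View pics/scene11.png

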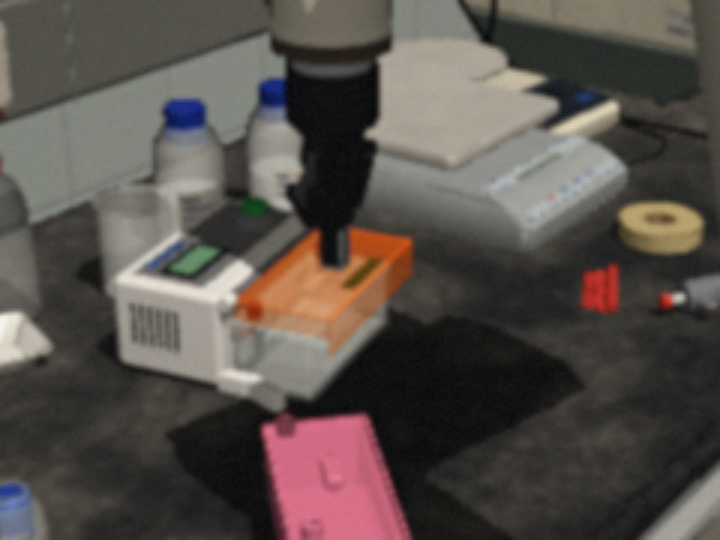

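Request:
servo_tool:
  motion: "0 0 1 0 0 0 0; 0 0 1 0 0 0 0; 0 0 0.5 0 0 0 0; 0 0 0 0 0 0 0; 0 0 0 0 0 0 0"

```text
t: 12.2
tool_pos: [0.598, -0.0333, 0.0819]
eef_rot: [2.467, -1.943, 0.005]
wrist_force: [-5.2, -0.1, 14.1]
opening: 0.0003
```

The cover hit a firm stop at z=0.0819 (shut is 0.082). Lifting off and going over the button.

Request:
servo_tool:
  motion: "0 0 -5 0 0 0 0; 0 0 -20 0 0 0 0; 0 0 -30 0 0 0 0; 0 0 0 0 0 0 0; 0 0 0 0 0 0 0"

```text
t: 12.7
tool_pos: [0.5979, -0.0332, 0.1362]
eef_rot: [2.467, -1.943, 0.005]
wrist_force: [-0.9, -0.2, -1.3]
opening: 0.0001
```

```bash
python3 look.py 12 scene wrist
python3 - <<'E'
from h import *
from workcell import telemetry
s=telemetry.observe()
plan(d2w([.041,-.048,.13]),ori(0,0,-1),5,s)
d,s=pickle.load(open('wrist12.pkl','rb'))
E
```

```text
12.7 [ 0.59794338 -0.03319662  0.13621598] [-0.05758836  0.00027607  0.13621598] [-0.88658797 -0.21248307 -1.25285777]
turn total [ 0.04551925 -0.13668148  0.03516174]
9.7 -19.8 1.0  0.01 -0.03 0.01
9.7 -19.8 1.0  0.01 -0.03 0.01
9.7 -19.8 1.0  0.01 -0.03 0.01
9.7 -19.8 1.0  0.01 -0.03 0.01
9.7 -19.8 1.0  0.01 -0.03 0.01
```

View pics/scene12.png

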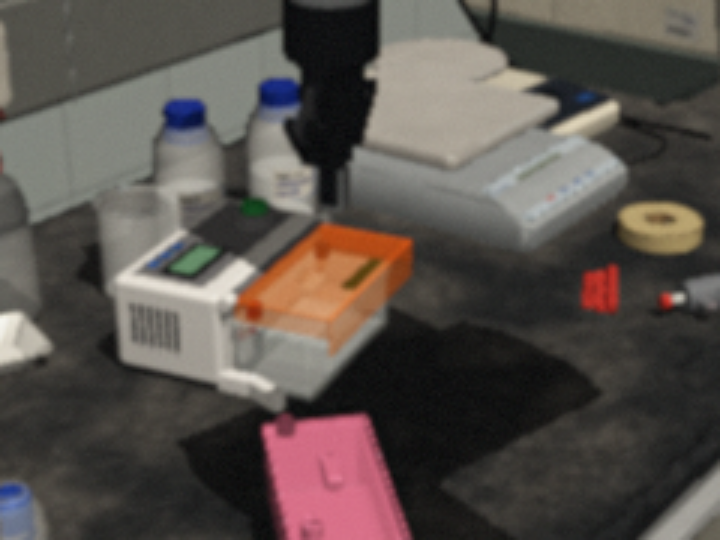

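View pics/wrist12.png

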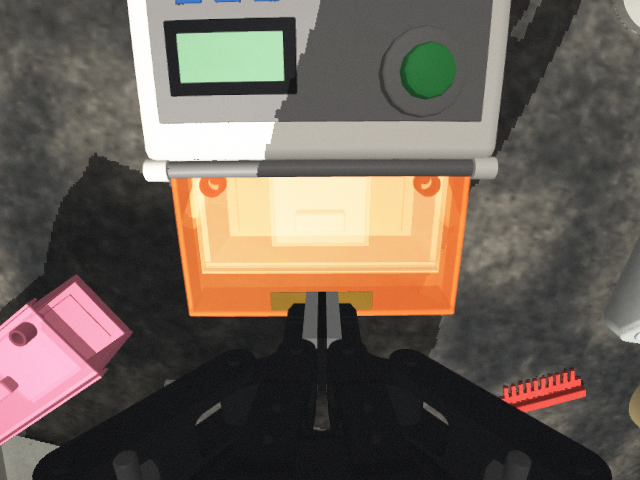

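The cover is shut flat over the tank, with its edge at rows 290–315 and the tank inside. The button is at (429,69) in the wrist view.

Run:
```python
from h import *
d,s=pickle.load(open('wrist12.pkl','rb'))
print([w2d(p).round(4).tolist() for z in(.09,.096) for p in px2w(d,[(429,69)],z)])
```

```text
[[0.0456, -0.0507, 0.09], [0.045, -0.0491, 0.096]]
```

Request:
servo_tool:
  motion: "9.7 -20 0 0 0 0 0; 9.7 -20 0 0 0 0 0; 9.7 -20 0 0 0 0 0; 9.7 -20 0 0 0 0 0; 9.7 -20 0 0 0 0 0"

```text
t: 13.3
tool_pos: [0.7068, -0.057, 0.1345]
eef_rot: [2.466, -1.942, 0.001]
wrist_force: [0.1, 0.4, 0.1]
opening: -0.0
```

Request:
servo_tool:
  motion: "0 0 10 0 0 0 0; 0 0 10 0 0 0 0; 0 0 5 0 0 0 0; 0 0 2 0 0 0 0; 0 0 2 0 0 0 0"

```text
t: 13.8
tool_pos: [0.706, -0.0568, 0.107]
eef_rot: [2.467, -1.943, 0.004]
wrist_force: [-0.4, 0.4, 1.3]
opening: -0.0004
```

```bash
python3 look.py 13 scene
```

```text
13.8 [ 0.70599967 -0.05680512  0.10697951] [ 0.04195269 -0.04794324  0.10697951] [-0.42743494  0.37005514  1.27977924]
```

View pics/scene13.png

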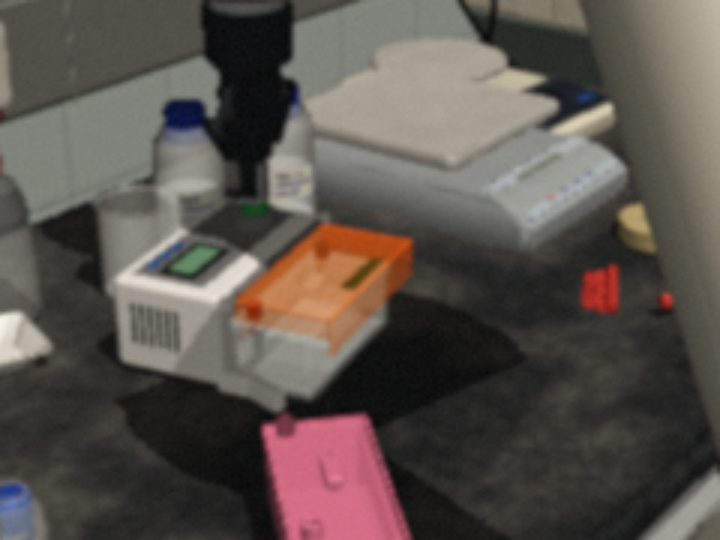

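The fingers are right above the button at (255,205). Pressing down in small steps.

Request:
servo_tool:
  motion: "0 -1 2 0 0 0 0; 0 0 2 0 0 0 0; 0 0 2 0 0 0 0; 0 0 2 0 0 0 0; 0 0 0 0 0 0 0"

```text
t: 14.35
tool_pos: [0.7076, -0.0568, 0.1016]
eef_rot: [2.468, -1.943, 0.007]
wrist_force: [-9.8, 1.8, 24.4]
opening: -0.0001
```

Request:
servo_tool:
  motion: "0 0 2 0 0 0 0; 0 0 2 0 0 0 0; 0 0 0 0 0 0 0; 0 0 0 0 0 0 0; 0 0 0 0 0 0 0"

```text
t: 14.85
tool_pos: [0.7079, -0.0568, 0.101]
eef_rot: [-2.468, 1.943, -0.011]
wrist_force: [-24.3, 3.5, 56.8]
opening: 0.0001
```

```bash
python3 look.py 14 scene wrist
python3 - <<'E'
import pickle,cv2
d=pickle.load(open('scene14.pkl','rb'))[0]['image'];e=pickle.load(open('scene12.pkl','rb'))[0]['image']
import numpy as np
a=[cv2.resize(x[195:235,255:315,::-1],None,fx=6,fy=6,interpolation=cv2.INTER_CUBIC) for x in(e,d)]
cv2.imwrite('pics/btn14.png',np.hstack(a))
E
```

```text
14.85 [ 0.70791937 -0.05683481  0.10096625] [ 0.04381224 -0.04842096  0.10096625] [-24.30992566   3.45268242  56.80691887]
```

View pics/btn14.png

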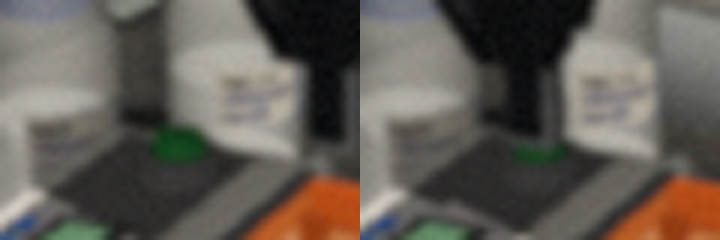

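View pics/wrist14.png

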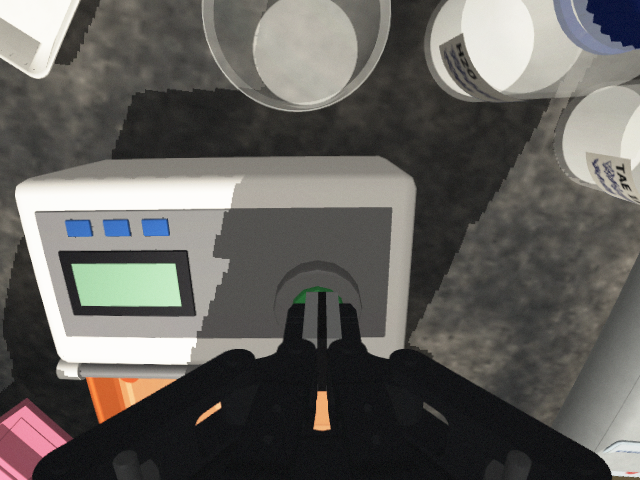

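Next to the unpressed view, the button is clearly lower under the finger (contact at about 0.106, hard stop at 0.101, so the full 5 mm). Releasing and retreating.

Request:
servo_tool:
  motion: "0 0 -5 0 0 0 0; 0 0 -10 0 0 0 0; 0 0 -25 0 0 0 0; 0 0 -40 0 0 0 0; 0 0 -40 0 0 0 0"

```text
t: 15.45
tool_pos: [0.7069, -0.0564, 0.2157]
eef_rot: [2.466, -1.942, 0.002]
wrist_force: [1.3, 0.3, 0.5]
opening: -0.0001
```

Request:
servo_tool:
  motion: "0 40 -10 0 0 0 0; 0 40 0 0 0 0 0; 0 40 0 0 0 0 0; 0 0 0 0 0 0 0; 0 0 0 0 0 0 0"

```text
t: 15.95
tool_pos: [0.5904, -0.0848, 0.2255]
eef_rot: [2.467, -1.944, 0.005]
wrist_force: [1.6, 0.6, -0.2]
opening: -0.0001
```

```bash
python3 look.py 15 scene wrist top;python3 - <<'E'
import pickle,cv2
cv2.imwrite('pics/topfull15.png',pickle.load(open('top15.pkl','rb'))[0]['image'][:,:,::-1])
E
```

```text
15.95 [ 0.59037949 -0.08475835  0.22552883] [-0.07699851 -0.04808786  0.22552883] [ 1.58522063  0.55280311 -0.17369821]
```

View pics/scene15.png

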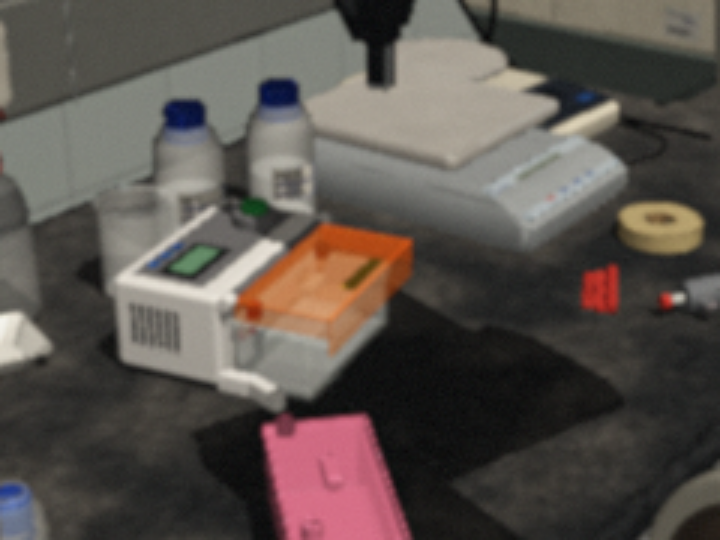

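View pics/wrist15.png

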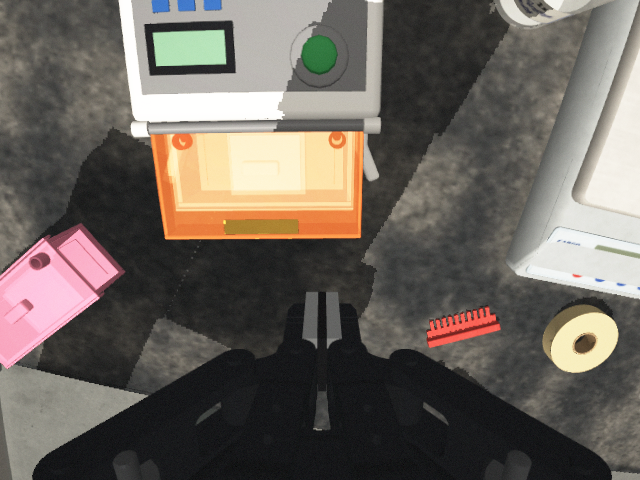

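View pics/topfull15.png

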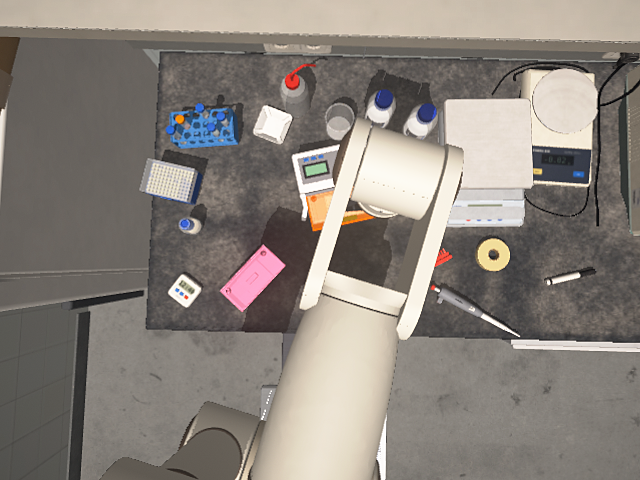

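The cover is flat, the button is up again at (319,53) in the wrist view, and the tank is inside under the cover. The bystanders haven't moved and the arm is clear.

```bash
python3 -c "
from workcell import finish_job
print(finish_job())"
```

```text
the job is handed in; nothing more can be done
None
```

The electrophoresis set is docked, covered and started, and the job was handed in at about 16 s of the 64 s allowed. No verdict is reported, and I could not read the joint values directly.

- **Tank:** I pushed the clear tank square between the guide arms with both open fingertips until it stopped against the pads at about 25 N. Afterwards it looked square and home, with the pins pressed in.
- **Cover:** I swung it down with the closed fingertips to a firm stop at z = 0.0819 m, against 0.082 m when shut. It looks flat over the tank.
- **Start button:** I pressed it about 5 mm to its hard stop, with the wrist force peaking at about 57 N down and 24 N sideways (limit 120 N). After release it stood up again.
- **Bystanders and arm:** The small bottle, timer and pipette look unmoved in the last top view. The comb is mostly hidden by the arm there, but it looks unmoved in the scene view. The pink look-alike was not touched, and the arm was clear of everything, with force readings near zero.

No check failed. One small disagreement was that camera estimates of the dock's position and angle differed by about 3 mm and 0.013 rad, so I used values in between.

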